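# Scrape the nut shells out of the bread board's groove

## Task

Take the pick from its crock, set its tip lightly on the bottom of the bread board's groove at the closed end, and draw it slowly (a few centimetres a second) along the whole groove to the spout, feeling the marble bottom under the tip all the way, so that it pushes the nut shells ahead of it out into the metal tray. Never lean hard on the pick, do not touch the shells with the gripper, and leave the jar, cup and bowl alone. Finish with the three shells in the tray and the pick standing in its crock again.

Things in the scene. Friction and masses are not known exactly. Their poses are not given: they have to be found in the camera images.
- board: Round wooden bread board, fixed, 254 mm across, 62 mm thick; origin under its centre, z up. A groove 24 mm wide is cut through it to a marble bottom 16 mm down. Its centreline in this frame: arc of radius 90 mm about the origin from 308 degrees (from +x towards +y; end wall at 320) clockwise to 180 degrees, then straight along +y at x = -90 mm to the open spout at y = 122 mm, over the tray.
- base: Marble base of the board, origin and axes as the board's. Its upper slab is the groove's bottom, nominally 46 mm above the table. The slab is tipped and sunk or raised by an unknown amount that this pose does not show: the bottom's true height differs smoothly along the groove from the nominal, by up to 6 mm either way.
- path0 (a point): Point 0 of 7 on the groove's centreline, at the closed end of the groove, at the nominal height of the bottom (46 mm above the table; the true height may differ by up to 6 mm). Axes as the board's.
- path1 (a point): Point 1 of 7 on the groove's centreline, first arc point, at the nominal height of the bottom (46 mm above the table; the true height may differ by up to 6 mm). Axes as the board's.
- path2 (a point): Point 2 of 7 on the groove's centreline, second arc point, at the nominal height of the bottom (46 mm above the table; the true height may differ by up to 6 mm). Axes as the board's.
- path3 (a point): Point 3 of 7 on the groove's centreline, third arc point, at the nominal height of the bottom (46 mm above the table; the true height may differ by up to 6 mm). Axes as the board's.
- path4 (a point): Point 4 of 7 on the groove's centreline, where the arc runs into the straight, at the nominal height of the bottom (46 mm above the table; the true height may differ by up to 6 mm). Axes as the board's.
- path5 (a point): Point 5 of 7 on the groove's centreline, half way along the straight, at the nominal height of the bottom (46 mm above the table; the true height may differ by up to 6 mm). Axes as the board's.
- path6 (a point): Point 6 of 7 on the groove's centreline, at the mouth of the spout, at the nominal height of the bottom (46 mm above the table; the true height may differ by up to 6 mm). Axes as the board's.
- pick: Pick of 0.09 kg: a square dark wood handle 18 x 18 mm and 70 mm long (from 6 to 76 mm above the origin), on a round steel collar 44 mm across and 6 mm thick (0 to 6 mm), with a steel shaft 8 mm across below it that ends in a round tip 75 mm below the origin. Origin at the centre of the collar's underside; z points up the handle, x and y are square to the handle's faces.
- pick_tip (a point): The lowest point of the pick's round tip (tip radius 4 mm), on its axis 75 mm below the pick's origin.
- crock: White ceramic tube fixed to the table, 56 mm across, 85 mm high, bore 24 mm. The pick stands in it, shaft down the bore and collar on the rim: pick origin 85 mm above the crock's. Origin at the centre of its underside.
- tray: Open square steel tray fixed to the table under the spout, 120 x 120 mm outside, 24 mm high, walls 4 mm. Origin at the centre of its underside.
- shell0: Half nut shell 0 (counted from the groove's closed end), a hard dark dome 20 mm across and 13.5 mm high lying in the groove flat side down. Origin at the centre of its flat side.
- shell1: Half nut shell 1 (counted from the groove's closed end), a hard dark dome 20 mm across and 13.5 mm high lying in the groove flat side down. Origin at the centre of its flat side.
- shell2: Half nut shell 2 (counted from the groove's closed end), a hard dark dome 20 mm across and 13.5 mm high lying in the groove flat side down. Origin at the centre of its flat side.
- jar: Jam jar, 60 mm across, 75 mm high; origin under its centre. To be left alone.
- cup: White cup without a handle, 80 mm across, 60 mm high; origin under its centre. To be left alone.
- bowl: Blue bowl, 110 mm across, 50 mm high; origin under its centre. To be left alone.
Mind the look-alikes: they are no part of the job. Leave any blue look-alike of the pick alone.

How it is judged:
By the outcome, as a careful person would: the job done as asked, in the order asked, and still so for the second after the job is handed in, with the robot touching nothing.
It also fails if it takes over 67 s, if anything falls off the work surface, if the arm or the gripper's body presses on something with over 40 N, if the wrist force passes 120 N, or if a joint passes its speed limit or range.

## Robot

A 6-joint arm with a two-finger parallel gripper is mounted at the origin on the work surface. World frame = base frame: x ahead of the robot, y to its left, z up, the work surface at z = 0. Lengths are in m, angles in rad, forces in N, time in s.
With the tool pointing down it reaches from about 0.275 to 0.975 m from the base axis. Payload 8.4 kg.
Tool frame: the origin (TCP) lies where the fingers leave the gripper's body, on its centre line; the fingertips stand 88 mm ahead of it and the grasp point (between the pads) lies ahead of it (robot.pinch_z is the z of the grasp point in the tool frame, in m); z points along the fingers, y is the line along which they close (so a half turn about z gives the same grasp; the last joint's range is limited). The gripper opens to 92 mm and grips with 3 to 60 N. Pads are 20 mm wide; open, the fingers measure 128 mm over their backs; the gripper's body (75 mm by 189 mm) begins 69 mm behind the grasp point.
Start: joints at [1.141, 0.353, 1.633, -0, 1.155, -0.002], TCP at [0.259, 0.569, 0.303] pointing down, gripper open.
Joint ranges: [-2.63, 2.63], [-0.92, 2.1], [0.06, 2.66], [-1.3, 4.44], [0, 2.69], [-3.02, 3.02]. Speed limits (rad/s): [2.22, 2.22, 2.79, 3.14, 3.14, 3.14].

## Interface

Orientations are given as a unit quaternion [w, x, y, z].
In Python, from workcell import telemetry, capture, robot, finder gives the robot as it stands. The module is installed in compiled form; this text tells all that it offers.
- The arm moves only by the tool play_rows, never from a script. Its arguments are lists of equal length, an entry for each row: "delta_pos": the shift along the world's x, y, z in cm, a list of three; "roll": the turn about the world's z in degrees. A call has 1 to 20 rows; each row shifts and turns the commanded pose from where the row before left it; what a row does not reach is not made up. A row lasts 1/10 s, in which the tool goes at most 50 mm and 8.59 degrees, less where a joint would pass 70% of its speed; a pose out of reach is approached as far as the arm can. A call is refused whole if a number of a shift passes 5 or a number of a turn 8.59, either way. A call with a gripper value outside its range is refused whole. "grip" is the opening, from 0 (shut) to 1 (fully open), set as the call begins (left out, the last holds). The fingers move at their own pace and stop on an object; "force" is the grip in N (left out, the last holds). Time passes only in rows, so rows that do not move let the fingers close. It gives the time, the measured TCP pose, the force, the opening and the grip force at its end, in the units of the state.
- telemetry.observe(): the state, without advancing time (a new reading comes with each control period).
- capture(name): name is "scene" or "side" or "wrist"; returns a dict with "img" (480x640x3 uint8, red, green, blue), "camera_matrix" (3x3 intrinsics, pixels), "k1" (the pictures are not rectified: a ray, as slopes to the right and down, at radius r is drawn at 1 + k1 r^2 times it, then the intrinsics apply), "rvec" (rotation vector, rad) and "tvec" (3), from world to camera coordinates, as OpenCV has them. Camera axes: x right, y down, z forward; pixel columns grow to the right and rows downward; lengths in m; the calibration is good to about 2 mm. A picture is of the moment at which its call begins. There is no depth.
- robot.job_done(): hands the job in; it is judged then, once.
Trained networks look in the newest picture that a camera, given by its name, has taken for a name from the list of things; names that differ only in an ending like _2 or _b are one class to them, and where a whole thing is asked for, a point or a joint stands for the part that bears it (a point fixed in the world has none). Each returns a list of dicts, best first, with "confidence" (0 to 1); they miss things now and then, are a little off and sometimes report something else, mostly with a low value. They report only what shows in the picture. A call takes as long as a camera call. They do not tell look-alikes from the thing itself.
- finder.silhouettes(camera, name): "mask" (480x640 bool, what is visible of it) and "box" ([centre column, centre row, width, height] in pixels, round what is visible of it).
The state is a dict: "time_s": time; "q": joint angles; "joint_vel": joint speeds; "effort": joint torques, N m; "position": TCP position; "tool_rot": TCP orientation; "ft_force": force on the tool from outside, world axes, zero at the start; "torque": the same for the moment, N m; "width": finger opening in m; "grip_force": force on a finger pad.
Only numpy, scipy, OpenCV 4.12 (cv2) and the standard library are available. Lean on these libraries where they do the work, as an engineer would, in place of code of your own. Each camera call takes 0.05 s, during which the arm holds its last target. There are 200 camera calls.

## Working session

There is one attempt and no reset: what is moved stays moved. The work goes in short steps, Python scripts to look and compute and a tool call to move; the robot and the scene stay as the last step left them, time stands still between calls to the robot, and variables do not carry over. Pictures are saved under pics/ and viewed, at most 11 in all, crops included, and the job is handed in when it is done.

Besides the shell and the picture viewer there is one more tool, called by a JSON object that holds its "fn" and its "kwargs", one argument or row to a line. play_rows: Moves the arm, as the interface text tells. Its arguments: {"type":"object","properties":{"delta_pos":{"type":"array"},"roll":{"type":"array"},"grip":{"type":"number"},"force":{"type":"number"}},"required":["delta_pos","roll"]}

```bash
mkdir -p pics
cat > h.py <<'E'
import numpy as np, cv2
from workcell import telemetry, capture, robot, finder
def cam(n):
    c=capture(n); return c
def ray(c,u,v):
    K=np.array(c['camera_matrix']); x=(u-K[0,2])/K[0,0]; y=(v-K[1,2])/K[1,1]
    rd=np.hypot(x,y); r=rd
    for _ in range(30): r=rd/(1+c['k1']*r*r)
    s=r/rd if rd>0 else 1
    R=cv2.Rodrigues(np.array(c['rvec'],float))[0]; t=np.array(c['tvec'],float).reshape(3)
    return -R.T@t, R.T@np.array([x*s,y*s,1])
def atz(c,u,v,z):
    o,d=ray(c,u,v); return o+d*(z-o[2])/d[2]
def proj(c,P):
    R=cv2.Rodrigues(np.array(c['rvec'],float))[0]; t=np.array(c['tvec'],float).reshape(3)
    p=np.atleast_2d(P)@R.T+t; x=p[:,:2]/p[:,2:]; x=x*(1+c['k1']*(x**2).sum(1,keepdims=True))
    K=np.array(c['camera_matrix']); return x*[K[0,0],K[1,1]]+[K[0,2],K[1,2]]
E
cat > a.py <<'E'
from h import *
print(telemetry.observe()); print(robot.pinch_z)
for n in ['scene','side']:
    c=cam(n); cv2.imwrite(f'pics/{n}0.png',c['img'][:,:,::-1]); np.save(f'{n}0.npy',c,allow_pickle=True)
    o,_=ray(c,320,240); print(n,o)
    for t in ['board','pick','crock','tray','shell0','jar','cup','bowl']:
        for d in finder.silhouettes(n,t):
            if d['confidence']>.2: print(n,t,round(d['confidence'],2),np.round(d['box'],1),np.round(atz(c,d['box'][0],d['box'][1],0.05),3))
E
python3 a.py
```

```text
{'time_s': 0.0, 'q': array([ 1.14063026e+00,  3.53645090e-01,  1.63408834e+00, -1.42435133e-05,
        1.15516648e+00, -2.40391139e-03]), 'joint_vel': array([-0.00206035, -0.00085093, -0.00096616,  0.00049723, -0.00052671,
        0.000816  ]), 'effort': array([ 2.05563338e-03, -5.93825805e+01, -3.34217691e+01,  6.99870964e-02,
        2.32738873e-02, -1.02458487e-04]), 'position': array([0.25913431, 0.56837021, 0.3019851 ]), 'tool_rot': array([-1.33908910e-04,  2.12251276e-01,  9.77214904e-01, -6.39799019e-04]), 'ft_force': array([-0.19948632,  0.30515312,  0.08819147]), 'torque': array([-0.00732734, -0.02855276, -0.01301898]), 'grip_force': 0.0, 'width': 0.09183515754817814}
0.0694
scene [0.98055905 0.76151685 1.17319883]
scene board 0.88 [308.2 277.1 121.5 100.1] [0.588 0.026 0.05 ]
scene pick 0.88 [257.8 161.9  20.1  45.7] [ 0.512 -0.387  0.05 ]
scene pick 0.81 [290.  148.4  15.   25. ] [ 0.409 -0.391  0.05 ]
scene pick 0.58 [318.5 146.3  17.2  41.2] [ 0.336 -0.357  0.05 ]
scene pick 0.37 [308.6 278.6 124.1 102.9] [0.589 0.03  0.05 ]
scene crock 0.9 [293.2 169.6  21.1  29.1] [ 0
[... 687 characters left out ...]
2  0.05 ]
side pick 0.84 [322.8 323.8  16.8  53.4] [ 0.365 -0.305  0.05 ]
side pick 0.83 [401.2 305.8  20.1  57.5] [ 0.557 -0.329  0.05 ]
side pick 0.71 [360.9 297.5  18.7  37. ] [ 0.486 -0.262  0.05 ]
side pick 0.52 [344.5 243.3 101.2  66.1] [ 0.559 -0.044  0.05 ]
side crock 0.56 [357.2 326.8  27.7  35.6] [ 0.429 -0.346  0.05 ]
side tray 0.59 [299.9 220.9  39.4  30.6] [0.497 0.113 0.05 ]
side jar 0.9 [437.1 272.9  25.6  39.3] [ 0.709 -0.261  0.05 ]
side jar 0.28 [341.8 233.8  71.8  36.1] [0.575 0.001 0.05 ]
side cup 0.97 [460.8 333.9  36.4  46.1] [ 0.623 -0.463  0.05 ]
side cup 0.51 [341.4 241.   95.6  66.8] [ 0.557 -0.03   0.05 ]
side bowl 0.59 [274.8 174.4  32.6  24.7] [0.542 0.418 0.05 ]
```

Run:
```python
import cv2
a=cv2.imread('pics/scene0.png')[120:360,190:450]; cv2.imwrite('pics/s1.png',cv2.resize(a,(650,600),interpolation=cv2.INTER_CUBIC))
a=cv2.imread('pics/side0.png')[160:380,250:500]; cv2.imwrite('pics/s2.png',cv2.resize(a,None,fx=2.7,fy=2.7,interpolation=cv2.INTER_CUBIC))
```

```text
(no output)
```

View pics/s1.png

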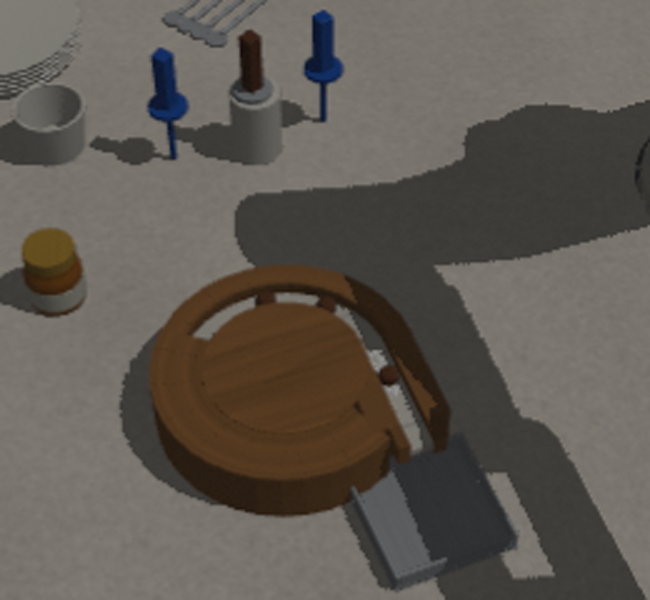

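View pics/s2.png

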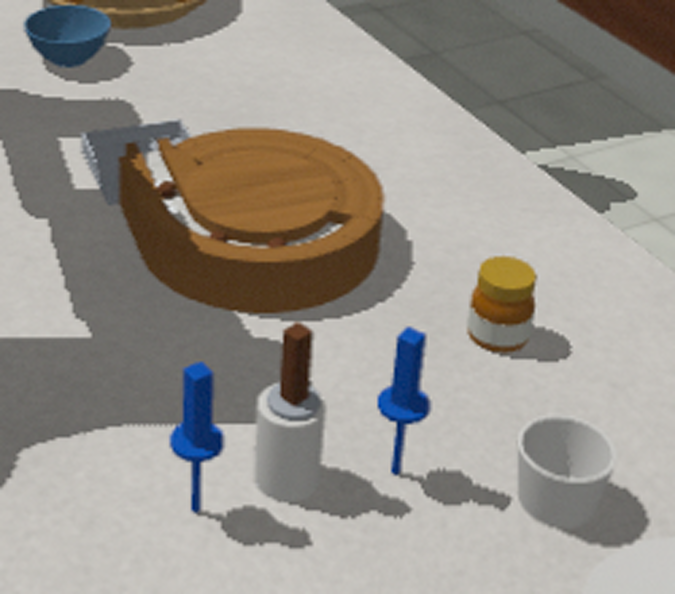

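{"fn": "play_rows", "kwargs": {
  "delta_pos": [
    [2.1, -4.1, 0.9],
    [2.1, -4.1, 0.9],
    [2.1, -4.1, 0.9],
    [2.1, -4.1, 0.9],
    [2.1, -4.1, 0.9],
    [2.1, -4.1, 0.9],
    [2.1, -4.1, 0.9],
    [2.1, -4.1, 0.9],
    [2.1, -4.1, 0.9],
    [2.1, -4.1, 0.9],
    [2.1, -4.1, 0.9],
    [2.1, -4.1, 0.9],
    [2.1, -4.1, 0.9],
    [2.1, -4.1, 0.9],
    [0, 0, 0],
    [0, 0, 0]
  ],
  "roll": [0, 0, 0, 0, 0, 0, 0, 0, 0, 0, 0, 0, 0, 0, 0, 0],
  "grip": 0.6
}}

```text
time_s: 2.5
position: [0.5534, -0.0061, 0.4285]
tool_rot: [-0.0, 0.213, 0.977, 0.0]
ft_force: [-0.4, 0.1, 0.1]
width: 0.0553
grip_force: 0.0
```

Run:
```python
from h import *
s=telemetry.observe(); print(s['position'],s['tool_rot'],s['time_s'])
for n in ['wrist','scene','side']:
    c=cam(n); cv2.imwrite(f'pics/{n}1.png',c['img'][:,:,::-1]); np.save(f'{n}1.npy',c,allow_pickle=True)
    print(ray(c,320,240),c['camera_matrix'][0][0],c['k1'])
    for t in ['board','pick','crock','tray','shell0']:
        for d in finder.silhouettes(n,t):
            if d['confidence']>.3: print(n,t,round(d['confidence'],2),np.round(d['box'],1),np.round(atz(c,d['box'][0],d['box'][1],0.05),3))
```

```text
[ 0.55335046 -0.00606814  0.42849596] [-2.11937873e-04  2.13404297e-01  9.76963943e-01  1.27668770e-04] 2.5
(array([0.49008445, 0.02231012, 0.51139928]), array([ 0.23333815, -0.1000013 , -0.96728444])) 345.0068156569119 0.020407828744478045
wrist board 0.82 [331.7 211.2 192.2 205.9] [0.571 0.006 0.05 ]
wrist pick 0.73 [ 33.3 236.4  66.6  45.8] [ 0.434 -0.378  0.05 ]
wrist pick 0.73 [ 60.4 305.   89.1  55.2] [ 0.534 -0.404  0.05 ]
wrist pick 0.72 [ 26.6 164.9  52.7  34.9] [ 0.352 -0.328  0.05 ]
wrist crock 0.6 [ 67.  225.1  85.5  53.5] [ 0.44  -0.328  0.05 ]
wrist tray 0.69 [431.6 127.3 108.6 113.7] [0.526 0.165 0.05 ]
wrist shell0 0.76 [271.5 189.    9.8  11.4] [ 0.511 -0.055  0.05 ]
wrist shell0 0.52 [265.5 229.8   9.8   9.5] [ 0.557 -0.087  0.05 ]
wrist shell0 0.44 [343.1 149.6  15.7  16.9] [0.504 0.052 0.05 ]
(array([0.98055905, 0.76151685, 1.17319883]), array([-0.32275395, -0.55779089, -0.7649483 ])) 597.6499291112275 0.03023895311469818
scene board 0.94 [308.9 276.6 118.1 102.1] [0.586 0.026 0.05 ]
scene pick 0.83 [290.1 147.6  17.9  25.3] [ 0.407 -0.394  0.05 ]
scene pick 0.7 [
[... 256 characters left out ...]
[321.9 241.3  12.4   7.7] [ 0.505 -0.052  0.05 ]
scene shell0 0.49 [292.1 171.1  18.5  28.7] [ 0.448 -0.307  0.05 ]
(array([-0.04254514, -1.10710469,  0.87568064]), array([ 0.36932072,  0.74497261, -0.55602564])) 540.7784891790502 0.041365441775308875
side board 0.65 [343.9 239.4  98.2  65.9] [ 0.567 -0.026  0.05 ]
side pick 0.96 [323.1 323.   17.1  52.3] [ 0.367 -0.303  0.05 ]
side pick 0.63 [399.4 307.6  18.3  56.4] [ 0.549 -0.332  0.05 ]
side pick 0.62 [359.5 298.8  18.3  36. ] [ 0.481 -0.265  0.05 ]
side crock 0.65 [357.5 326.3  25.2  39.2] [ 0.431 -0.345  0.05 ]
side tray 0.57 [300.5 221.3  37.7  28.3] [0.497 0.111 0.05 ]
side shell0 0.73 [346.7 241.1  96.8  70.9] [ 0.57  -0.037  0.05 ]
```

View pics/wrist1.png

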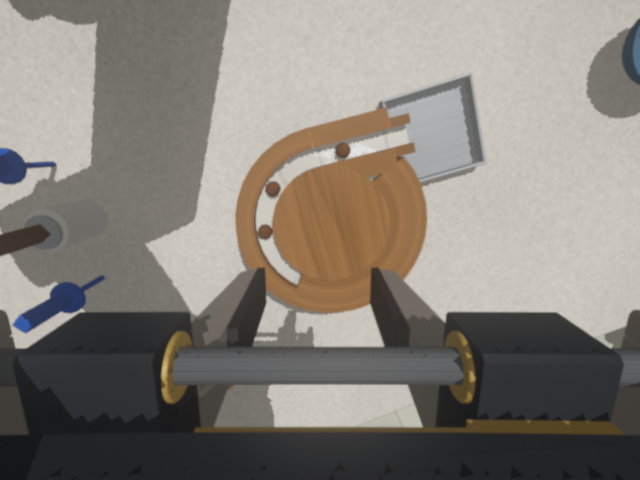

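```bash
cat > fit.py <<'E'
from h import *
from scipy.optimize import minimize
for n,pts in [('scene',[(290.8,156,.088),(290,134.4,.161)]),('side',[(359.3,308.1,.088),(360.4,282.2,.161)]),('wrist',[(48,231,.088)])]:
    c=np.load(f'{n}1.npy',allow_pickle=True).item()
    for p in pts: print(n,np.round(atz(c,*p),4))
def groove(p):
    x,y=p[...,0],p[...,1]; r=np.hypot(x,y); a=np.degrees(np.arctan2(y,x))%360
    return ((abs(r-.09)<.012)&(a>=180)&(a<=320))|((abs(x+.09)<.012)&(y>=0)&(y<.13))
data=[]
for n in ['wrist1','scene0','side0']:
    c=np.load(n+'.npy',allow_pickle=True).item()
    ctr=proj(c,[[.575,.01,.04]])[0]; w=140 if n=='wrist1' else 90
    us,vs=np.meshgrid(np.arange(int(ctr[0])-w,int(ctr[0])+w),np.arange(int(ctr[1])-w,int(ctr[1])+w))
    ok=(us>=0)&(us<640)&(vs>=0)&(vs<480)
    if n=='wrist1': ok&=(vs<262)
    us,vs=us[ok],vs[ok]
    hsv=cv2.cvtColor(c['img'],cv2.COLOR_RGB2HSV)[vs,us].astype(int)
    wood=(hsv[:,1]>90)&(hsv[:,0]<25)
    o,_=ray(c,320,240); D=np.array([ray(c,u,v)[1] for u,v in zip(us,vs)])
    P=[(o+D*((z-o[2])/D[:,2])[:,None])[:,:2] for z in (.062,.046,.04,.02,0)]
    data.append((P,wood)); print(n,wood.sum())
def cost(q,which=(0,1,2)):
    x,y,t=q; R=np.array([[np.cos(t),-np.sin(t)],[np.sin(t),np.cos(t)]]); C=0
    for i in which:
        P,wood=data[i]; B=[(p-[x,y])@R for p in P]
        disc=[1/(1+np.exp((np.hypot(b[:,0],b[:,1])-.127)/.0015)) for b in B]
        m=np.max(disc,0)*(1-(groove(B[0])&groove(B[1])))
        use=~((B[0][:,1]>.02)&(B[0][:,0]<-.04)) | ((B[0][:,1]<.115)&(abs(B[0][:,0]+.09)<.03))
        use&=np.hypot(B[0][:,0],B[0][:,1])<.2
        C+=((m-wood)**2*use).sum()/wood.sum()
    return C
for wh in [(0,1,2),(0,),(1,),(2,)]:
    best=None
    for t in np.radians(np.arange(-60,30,10)):
        r=minimize(cost,[.575,.01,t],args=(wh,),method='Nelder-Mead',options=dict(initial_simplex=[[.575,.01,t],[.59,.01,t],[.575,.025,t],[.575,.01,t+.12]],maxiter=120))
        if best is None or r.fun<best.fun: best=r
    print(wh,best.x[:2],np.degrees(best.x[2]),best.fun)
    if len(wh)==3: np.save('board.npy',best.x)
c=np.load('wrist1.npy',allow_pickle=True).item(); b=np.load('board.npy')
im=c['img'][:,:,::-1].copy()
def W(p,z): 
    p=np.atleast_2d(p);t=b[2]; return np.c_[p@np.array([[np.cos(t),np.sin(t)],[-np.sin(t),np.cos(t)]])+b[:2],np.full(len(p),z)]
a=np.radians(np.linspace(0,360,73)); L=[(.127*np.c_[np.cos(a),np.sin(a)],.062)]
a=np.radians(np.linspace(320,180,40))
for r in (.078,.09,.102): L.append((np.r_[r*np.c_[np.cos(a),np.sin(a)],[[-r,.122]]],.062 if r!=.09 else .046))
for p,z in L: cv2.polylines(im,[proj(c,W(p,z)).round().astype(int).reshape(-1,1,2)],False,(0,255,0) if z>.05 else (255,0,0),1)
cv2.imwrite('pics/ov.png',cv2.resize(im[60:320,200:500],None,fx=2,fy=2,interpolation=cv2.INTER_CUBIC))
E
python3 fit.py
```

```text
scene [ 0.441  -0.3239  0.088 ]
scene [ 0.4394 -0.3244  0.161 ]
side [ 0.441  -0.3313  0.088 ]
side [ 0.4394 -0.3314  0.161 ]
wrist [ 0.4405 -0.3246  0.088 ]
wrist1 19357
scene0 8361
side0 6837
(0, 1, 2) [ 0.58505622 -0.00228594] -11.79040942013225 0.16575858767217555
(0,) [ 0.58544828 -0.00335953] -11.450171817449455 0.07609406965115083
(1,) [ 0.58467869 -0.00090397] -11.713192267428179 0.04890936835907275
(2,) [ 0.58480959 -0.00269139] -12.892810650381612 0.035647032798937085
```

View pics/ov.png

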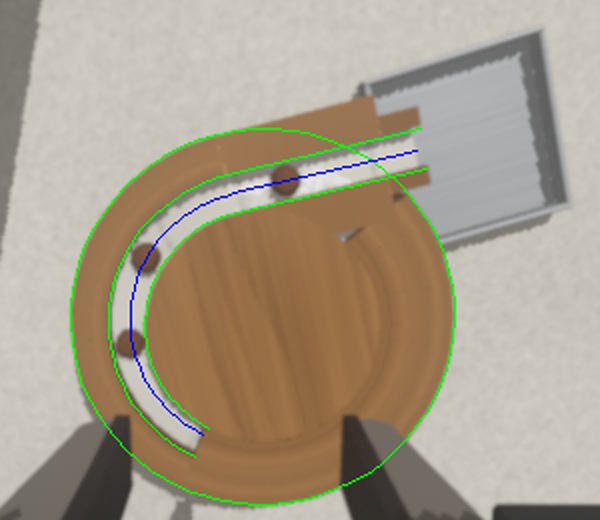

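{"fn": "play_rows", "kwargs": {
  "delta_pos": [
    [-1.4, -4, -1.2],
    [-1.4, -4, -1.2],
    [-1.4, -4, -1.2],
    [-1.4, -4, -1.2],
    [-1.4, -4, -1.2],
    [-1.4, -4, -1.2],
    [-1.4, -4, -1.2],
    [-1.4, -4, -1.2],
    [0, 0, 0],
    [0, 0, 0]
  ],
  "roll": [0, 0, 0, 0, 0, 0, 0, 0, 0, 0]
}}

```text
time_s: 4.4
position: [0.4408, -0.3259, 0.3324]
tool_rot: [-0.0, 0.213, 0.977, 0.0]
ft_force: [1.2, 0.2, -0.7]
width: 0.0551
grip_force: 0.0
```

Run:
```python
from h import *
s=telemetry.observe(); print(s['position'],s['tool_rot'],s['time_s'],s['ft_force'])
c=cam('wrist'); np.save('wrist2.npy',c,allow_pickle=True)
for t in ['pick','crock']:
    for d in finder.silhouettes('wrist',t): print(t,d['confidence'],d['box'])
cv2.imwrite('pics/wrist2.png',c['img'][:,:,::-1])
print(proj(c,[[.4403,-.326,.161],[.4403,-.326,.091],[.4403,-.326,.085]]))
```

```text
[ 0.44081806 -0.32591585  0.3323568 ] [-3.22536427e-04  2.13441624e-01  9.76955709e-01  3.35378744e-04] 4.4 [ 1.20018841  0.22308621 -0.65653069]
pick 0.98 [321.8, 312.2, 41.1, 69.7]
pick 0.67 [315.8, 229.3, 47.2, 52.3]
pick 0.56 [274.9, 139.4, 46.7, 50.1]
crock 0.69 [316.4, 213.6, 58.8, 63.9]
[[318.12799792 242.88245771]
 [318.03799559 223.81389411]
 [318.03196791 222.53647231]]
```

View pics/wrist2.png

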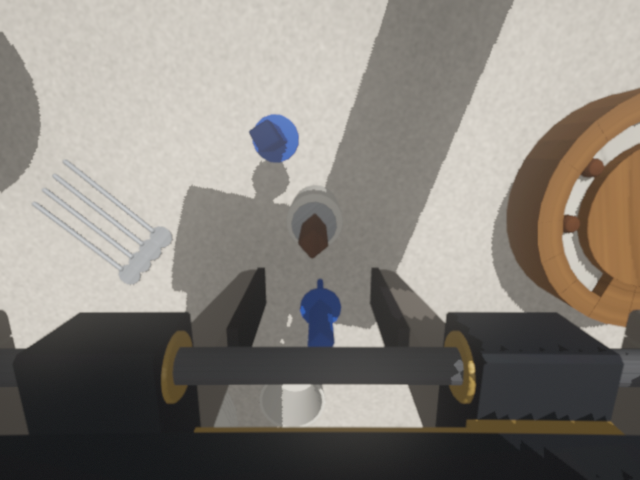

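```bash
cat > pf.py <<'E'
from h import *
from scipy.optimize import minimize
c=np.load('wrist2.npy',allow_pickle=True).item()
F=8; u0,v0,w,h=285,180,60,90
im=c['img'][v0:v0+h,u0:u0+w]; hsv=cv2.cvtColor(im,cv2.COLOR_RGB2HSV).astype(int)
m=((hsv[...,1]>75)&((hsv[...,0]<20)|(hsv[...,0]>170))).astype(np.uint8); print(m.sum())
M=cv2.GaussianBlur(cv2.resize(m*255,None,fx=F,fy=F,interpolation=cv2.INTER_LINEAR),(9,9),0)/255.
def ren(q):
    x,y,t=q; s=.009; R=np.array([[np.cos(t),-np.sin(t)],[np.sin(t),np.cos(t)]])
    k=np.array([[s,s],[s,-s],[-s,-s],[-s,s]])@R.T+[x,y]
    P=np.r_[np.c_[k,[.161]*4],np.c_[k,[.091]*4]]
    p=(proj(c,P)-[u0-.5,v0-.5])*F
    I=np.zeros(M.shape,np.uint8); cv2.fillConvexPoly(I,cv2.convexHull((p*16).astype(np.int32).reshape(-1,1,2)),255,cv2.LINE_AA,4); return I/255.
f=lambda q:((cv2.GaussianBlur(ren(q),(9,9),0)-M)**2).sum()
for t in np.radians(range(0,90,15)):
    r=minimize(f,[.4405,-.328,t],method='Nelder-Mead',options=dict(initial_simplex=[[.4405,-.328,t],[.444,-.328,t],[.4405,-.324,t],[.4405,-.328,t+.2]]))
    print(r.x[:2],np.degrees(r.x[2])%90,r.fun)
E
python3 pf.py
python3 - <<'E'
import cv2
cv2.imwrite('pics/w2z.png',cv2.resize(cv2.imread('pics/wrist2.png')[180:270,270:360],None,fx=6,fy=6,interpolation=cv2.INTER_CUBIC))
E
```

```text
707
[ 0.44011705 -0.32958552] 73.46971228599739 13312.869001624333
[ 0.43936737 -0.33097873] 51.991590779646884 13545.467589824366
[ 0.4394791  -0.33109048] 51.72559589622134 13533.128418061411
[ 0.43948794 -0.3310498 ] 52.25201156780006 13538.898086971887
[ 0.44017432 -0.32959572] 73.09927305799879 13308.808689838246
[ 0.44018309 -0.32964462] 73.68553044828484 13314.818337684344
```

View pics/w2z.png

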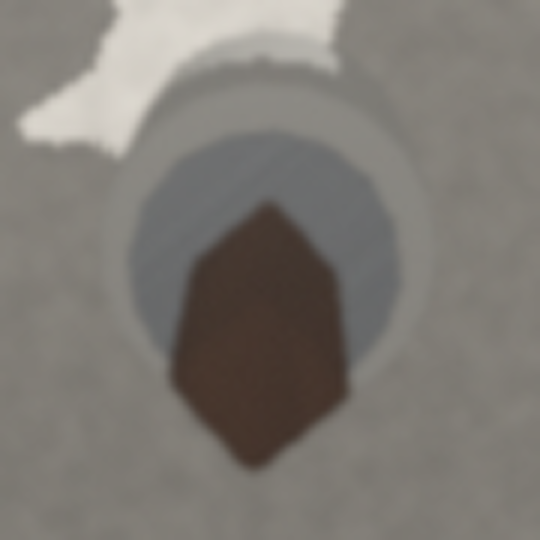

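```bash
sed -i "s/^m=.*/i=im.astype(float); m=((i[...,0]>1.12*i[...,2]+2)\&(i.max(2)<95)).astype(np.uint8); m=(cv2.connectedComponents(m)[1]==cv2.connectedComponents(m)[1][59,29]).astype(np.uint8); print(m.sum())/" pf.py; python3 pf.py
```

```text
902
[ 0.43936123 -0.33007554] 12.467800534473994 5382.3858113768065
[ 0.43929666 -0.33001349] 12.043006170658732 5387.367330661219
[ 0.43936861 -0.33002413] 12.597080419646186 5385.361750755401
[ 0.4392848  -0.33005522] 13.079290731557986 5386.485488543825
[ 0.43927748 -0.33004496] 12.970385459599498 5391.800985574433
[ 0.43936548 -0.33004674] 12.152085587790225 5380.929394850417
```

{"fn": "play_rows", "kwargs": {
  "delta_pos": [
    [-0.1, -0.3, -1.5],
    [0, 0, -1.5],
    [0, 0, -1.5],
    [0, 0, -1.5],
    [0, 0, -1.5],
    [0, 0, -1.5],
    [0, 0, -1.5],
    [0, 0, -1.5],
    [0, 0, -1.0],
    [0, 0, -1.0],
    [0, 0, 0]
  ],
  "roll": [7.5, 7.5, 7.5, 7.5, 7.6, 0, 0, 0, 0, 0, 0]
}}

```text
time_s: 5.65
position: [0.4402, -0.3276, 0.1918]
tool_rot: [-0.001, -0.114, 0.993, 0.001]
ft_force: [1.2, 0.2, 0.5]
width: 0.0553
grip_force: 0.0
```

{"fn": "play_rows", "kwargs": {
  "delta_pos": [
    [0, 0, 0],
    [0, 0, 0],
    [0, 0, 0],
    [0, 0, 0],
    [0, 0, 0],
    [0, 0, 0],
    [0, 0, 0],
    [0, 0, 0]
  ],
  "roll": [0, 0, 0, 0, 0, 0, 0, 0],
  "grip": 0,
  "force": 30
}}

```text
time_s: 6.45
position: [0.4404, -0.3285, 0.193]
tool_rot: [0.0, -0.114, 0.993, -0.0]
ft_force: [0.0, -0.1, 4.6]
width: 0.0175
grip_force: 30.0
```

Run:
```python
from h import *
s=telemetry.observe(); print(s)
c=cam('wrist'); np.save('wrist3.npy',c,allow_pickle=True)
cv2.imwrite('pics/wrist3.png',c['img'][:,:,::-1])
```

```text
{'time_s': 6.45, 'q': array([-6.43518128e-01,  3.69253252e-01,  1.89085694e+00, -1.06781645e-04,
        8.81033693e-01, -2.44268140e+00]), 'joint_vel': array([-7.80659857e-04,  1.50036200e-04, -8.33888258e-05,  9.41513666e-05,
       -7.24622205e-04, -2.26170601e-04]), 'effort': array([ 3.38614052e-01, -5.14610052e+01, -2.57968551e+01,  8.55508517e-02,
       -2.45101908e-01,  3.72619121e-03]), 'position': array([ 0.44039792, -0.32846306,  0.19298834]), 'tool_rot': array([ 1.34685895e-04, -1.13969258e-01,  9.93484251e-01, -1.84131743e-04]), 'ft_force': array([ 0.02019302, -0.14409427,  4.55801675]), 'torque': array([0.11089733, 0.16622162, 0.01823794]), 'grip_force': 30.000314712524414, 'width': 0.017450058469791797}
```

View pics/wrist3.png

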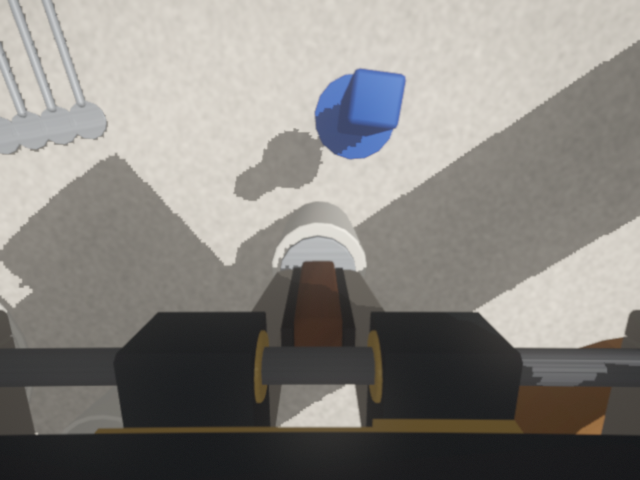

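{"fn": "play_rows", "kwargs": {
  "delta_pos": [
    [0, 0, 1.5],
    [0, 0, 3],
    [0, 0, 3],
    [0, 0, 3],
    [0, 0, 1.5],
    [2.3, 3.1, 0],
    [2.3, 3.1, 0],
    [2.3, 3.1, 0],
    [2.3, 3.1, 0],
    [2.3, 3.1, 0],
    [2.3, 3.1, 0],
    [2.3, 3.1, 0],
    [2.3, 2.8, 0],
    [0, 0, -2],
    [0, 0, -2],
    [0, 0, 0],
    [0, 0, 0],
    [0, 0, 0]
  ],
  "roll": [0, 0, 0, 0, 0, 0, 0, 0, 0, 0, 0, 0, 0, 0, 0, 0, 0, 0]
}}

```text
time_s: 8.3
position: [0.6247, -0.0836, 0.2737]
tool_rot: [0.001, -0.114, 0.994, -0.0]
ft_force: [-0.3, 0.1, -1.6]
width: 0.0175
grip_force: 30.0
```

Run:
```python
from h import *
s=telemetry.observe(); print(s['position'],s['tool_rot'],s['ft_force'],s['torque'],s['width'])
p=s['position']; T=[p[0],p[1],p[2]-.183]; print(T)
for n,(u0,v0) in dict(scene=(250,190),side=(310,170)).items():
    c=cam(n); im=c['img'][:,:,::-1].copy()
    im=cv2.resize(im[v0:v0+100,u0:u0+130],None,fx=3,fy=3,interpolation=cv2.INTER_CUBIC)
    t=(proj(c,[T,[T[0],T[1],.046],[T[0],T[1],T[2]+.075]])-[u0-.5,v0-.5])*3
    for q,k in zip(t,[(0,255,0),(0,0,255),(255,255,0)]): cv2.circle(im,(int(q[0]),int(q[1])),3,k,1)
    globals()[n]=im
cv2.imwrite('pics/above.png',np.hstack([scene,side]))
```

```text
[ 0.62466454 -0.08361011  0.27366336] [ 5.83977170e-04 -1.13778276e-01  9.93505986e-01 -1.35497543e-04] [-0.34421548  0.06608646 -1.61798856] [ 0.08946694  0.04374926 -0.02000925] 0.01752091348178282
[np.float64(0.6246645414549459), np.float64(-0.08361011483361762), np.float64(0.09066335742389908)]
```

View pics/above.png

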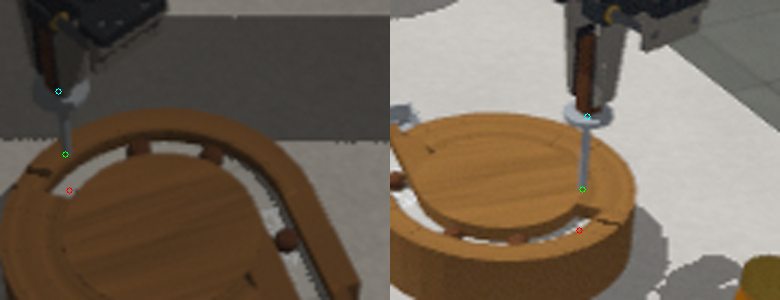

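{"fn": "play_rows", "kwargs": {
  "delta_pos": [
    [0, 0, -1.2],
    [0, 0, -1.2],
    [0, 0, -1.0],
    [0, 0, 0],
    [0, 0, 0],
    [0, 0, 0]
  ],
  "roll": [0, 0, 0, 0, 0, 0]
}}

```text
time_s: 9.0
position: [0.6245, -0.0833, 0.2389]
tool_rot: [0.0, -0.114, 0.993, -0.0]
ft_force: [-0.1, 0.4, -1.1]
width: 0.0178
grip_force: 30.0
```

{"fn": "play_rows", "kwargs": {
  "delta_pos": [
    [0, 0, -0.15],
    [0, 0, -0.15],
    [0, 0, 0],
    [0, 0, 0]
  ],
  "roll": [0, 0, 0, 0]
}}

```text
time_s: 9.4
position: [0.6243, -0.0833, 0.2357]
tool_rot: [0.0, -0.114, 0.993, -0.0]
ft_force: [0.2, 0.4, -1.2]
width: 0.0178
grip_force: 30.0
```

{"fn": "play_rows", "kwargs": {
  "delta_pos": [
    [0, 0, -0.1],
    [0, 0, -0.1],
    [0, 0, 0],
    [0, 0, 0]
  ],
  "roll": [0, 0, 0, 0]
}}

```text
time_s: 9.8
position: [0.6243, -0.0833, 0.2337]
tool_rot: [-0.0, -0.114, 0.993, 0.0]
ft_force: [0.3, 0.0, -1.2]
width: 0.0181
grip_force: 30.0
```

{"fn": "play_rows", "kwargs": {
  "delta_pos": [
    [0, 0, -0.1],
    [0, 0, -0.1],
    [0, 0, 0],
    [0, 0, 0]
  ],
  "roll": [0, 0, 0, 0]
}}

```text
time_s: 10.2
position: [0.6243, -0.0833, 0.2316]
tool_rot: [-0.0, -0.114, 0.993, 0.0]
ft_force: [-0.0, 0.6, 0.3]
width: 0.018
grip_force: 30.0
```

{"fn": "play_rows", "kwargs": {
  "delta_pos": [
    [0, 0, -0.1],
    [0, 0, -0.1],
    [0, 0, 0],
    [0, 0, 0]
  ],
  "roll": [0, 0, 0, 0]
}}

```text
time_s: 10.6
position: [0.6244, -0.0833, 0.23]
tool_rot: [0.0, -0.114, 0.993, -0.0]
ft_force: [-0.8, 0.7, 2.7]
width: 0.0179
grip_force: 30.0
```

Run:
```python
import numpy as np
y=np.radians(-11.7);c=np.array([.585,-.0025]);A=.09*np.radians(128)
def P(s):
    if s<A: a=np.radians(308)-s/.09; p=np.array([.09*np.cos(a),.09*np.sin(a)])
    else: p=np.array([-.09,s-A])
    return c+np.array([[np.cos(y),-np.sin(y)],[np.sin(y),np.cos(y)]])@p
S=np.r_[np.arange(0,.3231,.015),.3231]
for a,b in zip(S,S[1:]): print(round(b,3),np.round(P(b),4),'row cm',np.round((P(b)-P(a))*20,3))
```

```text
0.015 [ 0.6109 -0.0887] row cm [-0.279 -0.11 ]
0.03 [ 0.5963 -0.0918] row cm [-0.293 -0.062]
0.045 [ 0.5813 -0.0924] row cm [-0.299 -0.013]
0.06 [ 0.5664 -0.0906] row cm [-0.297  0.037]
0.075 [ 0.5521 -0.0863] row cm [-0.287  0.086]
0.09 [ 0.5387 -0.0796] row cm [-0.269  0.132]
0.105 [ 0.5265 -0.0709] row cm [-0.243  0.175]
0.12 [ 0.516  -0.0602] row cm [-0.211  0.213]
0.135 [ 0.5073 -0.048 ] row cm [-0.172  0.245]
0.15 [ 0.5009 -0.0345] row cm [-0.129  0.27 ]
0.165 [ 0.4967 -0.0201] row cm [-0.083  0.288]
0.18 [ 0.495  -0.0052] row cm [-0.034  0.298]
0.195 [0.4958 0.0098] row cm [0.016 0.299]
0.21 [0.4987 0.0245] row cm [0.057 0.295]
0.225 [0.5017 0.0392] row cm [0.061 0.294]
0.24 [0.5048 0.0539] row cm [0.061 0.294]
0.255 [0.5078 0.0686] row cm [0.061 0.294]
0.27 [0.5108 0.0833] row cm [0.061 0.294]
0.285 [0.5139 0.0979] row cm [0.061 0.294]
0.3 [0.5169 0.1126] row cm [0.061 0.294]
0.315 [0.52   0.1273] row cm [0.061 0.294]
0.323 [0.5216 0.1353] row cm [0.033 0.159]
```

{"fn": "play_rows", "kwargs": {
  "delta_pos": [
    [-0.14, -0.07, 0],
    [-0.14, -0.07, 0],
    [-0.14, -0.07, 0]
  ],
  "roll": [0, 0, 0]
}}

```text
time_s: 10.9
position: [0.6203, -0.0855, 0.23]
tool_rot: [0.0, -0.114, 0.993, -0.0]
ft_force: [1.3, 0.3, 2.3]
width: 0.0179
grip_force: 30.0
```

{"fn": "play_rows", "kwargs": {
  "delta_pos": [
    [-0.25, -0.08, 0],
    [-0.25, -0.08, 0],
    [-0.24, -0.08, 0],
    [-0.2, -0.08, 0]
  ],
  "roll": [0, 0, 0, 0]
}}

```text
time_s: 11.3
position: [0.6106, -0.0887, 0.2298]
tool_rot: [0.0, -0.114, 0.993, -0.0]
ft_force: [1.4, 0.6, 4.2]
width: 0.0182
grip_force: 30.0
```

{"fn": "play_rows", "kwargs": {
  "delta_pos": [
    [-0.29, -0.06, 0],
    [-0.29, -0.06, 0],
    [-0.29, -0.06, 0],
    [-0.29, -0.06, 0],
    [-0.29, -0.06, 0]
  ],
  "roll": [0, 0, 0, 0, 0]
}}

```text
time_s: 11.8
position: [0.596, -0.0917, 0.2297]
tool_rot: [0.0, -0.114, 0.993, -0.0]
ft_force: [2.7, 0.2, 4.6]
width: 0.0179
grip_force: 30.0
```

{"fn": "play_rows", "kwargs": {
  "delta_pos": [
    [-0.3, -0.01, 0.01],
    [-0.3, -0.01, 0.01],
    [-0.3, -0.01, 0],
    [-0.3, -0.01, 0.01],
    [-0.29, -0.01, 0]
  ],
  "roll": [0, 0, 0, 0, 0]
}}

```text
time_s: 12.3
position: [0.5808, -0.0921, 0.2298]
tool_rot: [-0.0, -0.114, 0.993, 0.0]
ft_force: [1.5, -0.1, 1.6]
width: 0.0179
grip_force: 30.0
```

{"fn": "play_rows", "kwargs": {
  "delta_pos": [
    [-0.3, 0.03, 0],
    [-0.3, 0.03, 0],
    [-0.3, 0.04, 0],
    [-0.29, 0.04, 0],
    [-0.29, 0.04, 0]
  ],
  "roll": [0, 0, 0, 0, 0]
}}

```text
time_s: 12.8
position: [0.5662, -0.0903, 0.2299]
tool_rot: [-0.0, -0.114, 0.993, 0.0]
ft_force: [0.8, 0.2, 2.1]
width: 0.0181
grip_force: 30.0
```

{"fn": "play_rows", "kwargs": {
  "delta_pos": [
    [-0.29, 0.07, 0],
    [-0.29, 0.08, 0],
    [-0.29, 0.09, 0],
    [-0.28, 0.09, 0],
    [-0.28, 0.1, 0]
  ],
  "roll": [0, 0, 0, 0, 0]
}}

```text
time_s: 13.3
position: [0.5519, -0.0859, 0.2299]
tool_rot: [-0.0, -0.114, 0.993, 0.0]
ft_force: [0.6, -0.6, 2.0]
width: 0.0177
grip_force: 30.0
```

{"fn": "play_rows", "kwargs": {
  "delta_pos": [
    [-0.27, 0.12, 0],
    [-0.27, 0.13, 0],
    [-0.27, 0.13, 0],
    [-0.27, 0.14, 0],
    [-0.26, 0.14, 0]
  ],
  "roll": [0, 0, 0, 0, 0]
}}

```text
time_s: 13.8
position: [0.5385, -0.0793, 0.2299]
tool_rot: [-0.0, -0.114, 0.993, 0.0]
ft_force: [0.8, -0.8, 1.6]
width: 0.0179
grip_force: 30.0
```

{"fn": "play_rows", "kwargs": {
  "delta_pos": [
    [-0.25, 0.16, 0],
    [-0.25, 0.17, 0],
    [-0.24, 0.17, -0.01],
    [-0.24, 0.18, 0],
    [-0.23, 0.19, 0]
  ],
  "roll": [0, 0, 0, 0, 0]
}}

```text
time_s: 14.3
position: [0.5265, -0.0706, 0.2299]
tool_rot: [0.0, -0.114, 0.993, -0.0]
ft_force: [1.1, -0.8, 1.6]
width: 0.0175
grip_force: 30.0
```

Floor is now falling gently; following it.

{"fn": "play_rows", "kwargs": {
  "delta_pos": [
    [-0.22, 0.2, -0.01],
    [-0.21, 0.21, 0],
    [-0.21, 0.21, -0.01],
    [-0.21, 0.22, 0],
    [-0.2, 0.22, -0.01]
  ],
  "roll": [0, 0, 0, 0, 0]
}}

```text
time_s: 14.8
position: [0.5162, -0.06, 0.2297]
tool_rot: [0.0, -0.114, 0.993, -0.0]
ft_force: [0.8, -1.7, 4.3]
width: 0.0181
grip_force: 30.0
```

{"fn": "play_rows", "kwargs": {
  "delta_pos": [
    [-0.19, 0.24, 0],
    [-0.18, 0.24, 0.01],
    [-0.17, 0.25, 0],
    [-0.17, 0.25, 0],
    [-0.16, 0.25, 0]
  ],
  "roll": [0, 0, 0, 0, 0]
}}

```text
time_s: 15.3
position: [0.5074, -0.0476, 0.2297]
tool_rot: [0.0, -0.114, 0.993, -0.0]
ft_force: [1.6, -1.9, 4.5]
width: 0.0177
grip_force: 30.0
```

Run:
```python
from h import *
for n,(u0,v0) in dict(scene=(250,190),side=(280,170)).items():
    c=cam(n); im=c['img'][:,:,::-1].copy()
    globals()[n]=cv2.resize(im[v0:v0+150,u0:u0+130],None,fx=3,fy=3,interpolation=cv2.INTER_CUBIC)
cv2.imwrite('pics/mid.png',np.hstack([scene,side]))
```

```text
(no output)
```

View pics/mid.png

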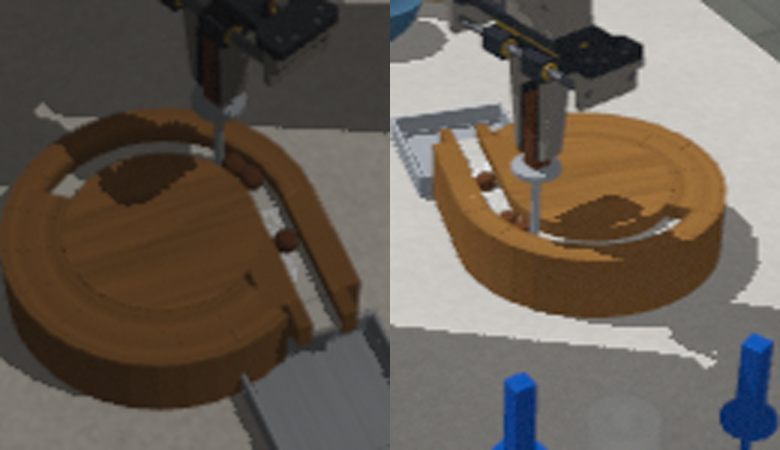

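{"fn": "play_rows", "kwargs": {
  "delta_pos": [
    [-0.15, 0.26, 0.01],
    [-0.14, 0.27, 0.01],
    [-0.13, 0.27, 0],
    [-0.12, 0.27, 0],
    [-0.11, 0.28, 0]
  ],
  "roll": [0, 0, 0, 0, 0]
}}

```text
time_s: 15.9
position: [0.5008, -0.0341, 0.2298]
tool_rot: [-0.0, -0.114, 0.993, -0.0]
ft_force: [0.9, -1.6, 3.7]
width: 0.0178
grip_force: 30.0
```

{"fn": "play_rows", "kwargs": {
  "delta_pos": [
    [-0.1, 0.28, 0.01],
    [-0.09, 0.29, 0],
    [-0.08, 0.29, 0.01],
    [-0.07, 0.29, 0],
    [-0.06, 0.29, 0]
  ],
  "roll": [0, 0, 0, 0, 0]
}}

```text
time_s: 16.4
position: [0.4968, -0.0197, 0.23]
tool_rot: [-0.0, -0.114, 0.993, 0.0]
ft_force: [0.7, -1.8, 2.3]
width: 0.0178
grip_force: 30.0
```

{"fn": "play_rows", "kwargs": {
  "delta_pos": [
    [-0.05, 0.3, 0],
    [-0.04, 0.3, 0],
    [-0.04, 0.3, 0],
    [-0.03, 0.3, 0],
    [-0.02, 0.3, 0]
  ],
  "roll": [0, 0, 0, 0, 0]
}}

```text
time_s: 16.9
position: [0.4951, -0.0047, 0.2301]
tool_rot: [-0.0, -0.114, 0.993, -0.0]
ft_force: [1.0, -1.2, 2.4]
width: 0.0177
grip_force: 30.0
```

{"fn": "play_rows", "kwargs": {
  "delta_pos": [
    [0, 0.3, 0],
    [0.01, 0.3, 0],
    [0.02, 0.3, 0],
    [0.02, 0.3, 0],
    [0.03, 0.3, 0]
  ],
  "roll": [0, 0, 0, 0, 0]
}}

```text
time_s: 17.4
position: [0.496, 0.0103, 0.2301]
tool_rot: [-0.0, -0.114, 0.993, -0.0]
ft_force: [-0.2, -1.8, 1.8]
width: 0.0179
grip_force: 30.0
```

{"fn": "play_rows", "kwargs": {
  "delta_pos": [
    [0.05, 0.29, 0],
    [0.06, 0.29, 0],
    [0.06, 0.29, 0],
    [0.06, 0.29, -0.01],
    [0.06, 0.29, 0]
  ],
  "roll": [0, 0, 0, 0, 0]
}}

```text
time_s: 17.9
position: [0.499, 0.0248, 0.23]
tool_rot: [0.0, -0.114, 0.993, -0.0]
ft_force: [-0.5, -1.6, 4.2]
width: 0.0178
grip_force: 30.0
```

{"fn": "play_rows", "kwargs": {
  "delta_pos": [
    [0.06, 0.29, 0],
    [0.06, 0.29, 0.01],
    [0.06, 0.29, 0],
    [0.06, 0.29, 0],
    [0.06, 0.29, 0]
  ],
  "roll": [0, 0, 0, 0, 0]
}}

```text
time_s: 18.4
position: [0.502, 0.0393, 0.2301]
tool_rot: [0.0, -0.114, 0.993, -0.0]
ft_force: [-1.3, -2.3, 3.4]
width: 0.0177
grip_force: 30.0
```

{"fn": "play_rows", "kwargs": {
  "delta_pos": [
    [0.06, 0.29, 0],
    [0.06, 0.29, 0.01],
    [0.06, 0.29, 0],
    [0.06, 0.29, 0],
    [0.06, 0.29, 0]
  ],
  "roll": [0, 0, 0, 0, 0]
}}

```text
time_s: 18.9
position: [0.5049, 0.0538, 0.2302]
tool_rot: [0.0, -0.114, 0.993, 0.0]
ft_force: [-0.4, -1.8, 4.3]
width: 0.0179
grip_force: 30.0
```

{"fn": "play_rows", "kwargs": {
  "delta_pos": [
    [0.06, 0.29, 0.01],
    [0.06, 0.29, 0.01],
    [0.06, 0.29, 0.01],
    [0.06, 0.29, 0],
    [0.06, 0.29, 0]
  ],
  "roll": [0, 0, 0, 0, 0]
}}

```text
time_s: 19.4
position: [0.5079, 0.0683, 0.2304]
tool_rot: [-0.0, -0.114, 0.993, 0.0]
ft_force: [-0.1, -1.1, 2.5]
width: 0.018
grip_force: 30.0
```

{"fn": "play_rows", "kwargs": {
  "delta_pos": [
    [0.06, 0.29, 0],
    [0.06, 0.29, 0],
    [0.06, 0.29, 0.01],
    [0.06, 0.29, 0],
    [0.06, 0.29, 0]
  ],
  "roll": [0, 0, 0, 0, 0]
}}

```text
time_s: 19.9
position: [0.5109, 0.0828, 0.2306]
tool_rot: [-0.0, -0.114, 0.993, 0.0]
ft_force: [0.8, -1.1, 1.9]
width: 0.0177
grip_force: 30.0
```

{"fn": "play_rows", "kwargs": {
  "delta_pos": [
    [0.06, 0.29, 0],
    [0.06, 0.29, 0],
    [0.06, 0.29, 0],
    [0.06, 0.29, 0],
    [0.06, 0.29, 0]
  ],
  "roll": [0, 0, 0, 0, 0]
}}

```text
time_s: 20.4
position: [0.514, 0.0973, 0.2306]
tool_rot: [0.0, -0.114, 0.993, -0.0]
ft_force: [-0.2, -0.8, 2.4]
width: 0.0179
grip_force: 30.0
```

{"fn": "play_rows", "kwargs": {
  "delta_pos": [
    [0.06, 0.29, 0],
    [0.06, 0.29, 0],
    [0.06, 0.29, 0],
    [0.06, 0.29, 0],
    [0.06, 0.29, 0]
  ],
  "roll": [0, 0, 0, 0, 0]
}}

```text
time_s: 20.9
position: [0.5169, 0.1118, 0.2306]
tool_rot: [0.0, -0.114, 0.993, -0.0]
ft_force: [-0.1, -1.5, 2.9]
width: 0.0183
grip_force: 30.0
```

{"fn": "play_rows", "kwargs": {
  "delta_pos": [
    [0.06, 0.29, 0],
    [0.06, 0.29, 0],
    [0.06, 0.29, 0],
    [0.06, 0.29, 0],
    [0.06, 0.29, 0]
  ],
  "roll": [0, 0, 0, 0, 0]
}}

```text
time_s: 21.4
position: [0.52, 0.1263, 0.2306]
tool_rot: [0.0, -0.114, 0.993, -0.0]
ft_force: [0.3, -0.8, 2.8]
width: 0.0178
grip_force: 30.0
```

{"fn": "play_rows", "kwargs": {
  "delta_pos": [
    [0.06, 0.29, 0],
    [0.06, 0.29, 0],
    [0.06, 0.29, 0],
    [0, 0, 0]
  ],
  "roll": [0, 0, 0, 0]
}}

```text
time_s: 21.8
position: [0.5218, 0.1354, 0.2305]
tool_rot: [0.0, -0.114, 0.993, 0.0]
ft_force: [0.3, 1.5, 1.7]
width: 0.0182
grip_force: 30.0
```

Run:
```python
from h import *
for n,(u0,v0) in dict(scene=(290,220),side=(260,150)).items():
    c=cam(n); im=c['img'][:,:,::-1].copy()
    globals()[n]=cv2.resize(im[v0:v0+150,u0:u0+130],None,fx=3,fy=3,interpolation=cv2.INTER_CUBIC)
cv2.imwrite('pics/end.png',np.hstack([scene,side]))
```

View pics/end.png

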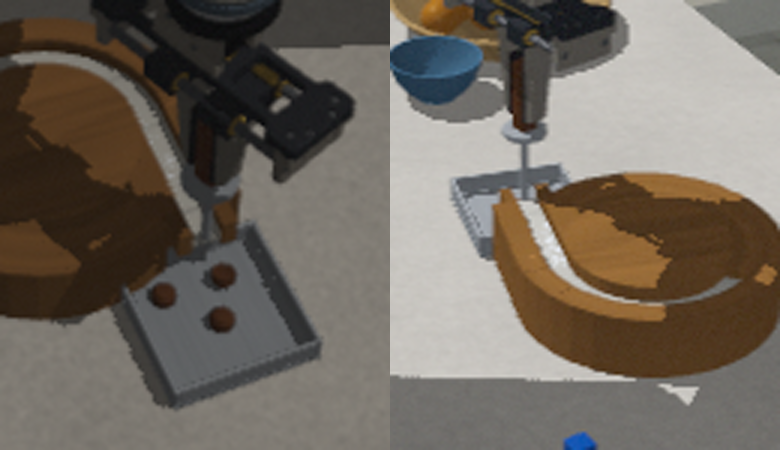

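{"fn": "play_rows", "kwargs": {
  "delta_pos": [
    [0, 0, 1],
    [0, 0, 2.5],
    [0, 0, 2.5],
    [0, 0, 2],
    [-0.4, -2.4, 0],
    [-0.75, -4.3, 0],
    [-0.75, -4.3, 0],
    [-0.75, -4.3, 0],
    [-0.75, -4.3, 0],
    [-0.75, -4.3, 0],
    [-0.75, -4.3, 0],
    [-0.75, -4.3, 0],
    [-0.75, -4.3, 0],
    [-0.75, -4.3, 0],
    [-0.75, -4.3, 0],
    [-0.24, -1.0, 0],
    [0, 0, 0],
    [0, 0, 0],
    [0, 0, 0]
  ],
  "roll": [0, 0, 0, 0, 0, 0, 0, 0, 0, 0, 0, 0, 0, 0, 0, 0, 0, 0, 0]
}}

```text
time_s: 23.8
position: [0.4405, -0.3279, 0.3107]
tool_rot: [-0.0, -0.115, 0.993, 0.0]
ft_force: [0.1, 0.4, -1.7]
width: 0.0183
grip_force: 30.0
```

{"fn": "play_rows", "kwargs": {
  "delta_pos": [
    [0, -0.05, -1.5],
    [0, 0, -1.5],
    [0, 0, -1.5],
    [0, 0, -1.5],
    [0, 0, 0]
  ],
  "roll": [0, 0, 0, 0, 0]
}}

```text
time_s: 24.3
position: [0.4399, -0.3278, 0.249]
tool_rot: [-0.001, -0.115, 0.993, 0.001]
ft_force: [-0.6, -0.1, -0.2]
width: 0.018
grip_force: 30.0
```

{"fn": "play_rows", "kwargs": {
  "delta_pos": [
    [0, 0, -1.5],
    [0, 0, -1.5],
    [0, 0, -1.5],
    [0, 0, -0.8],
    [0, 0, 0],
    [0, 0, 0]
  ],
  "roll": [0, 0, 0, 0, 0, 0]
}}

```text
time_s: 24.9
position: [0.4407, -0.3297, 0.1983]
tool_rot: [0.0, -0.114, 0.993, -0.0]
ft_force: [-0.1, 1.1, -0.5]
width: 0.0181
grip_force: 30.0
```

{"fn": "play_rows", "kwargs": {
  "delta_pos": [
    [0, 0.1, -0.15],
    [0, 0, -0.15],
    [0, 0, -0.1],
    [0, 0, 0],
    [0, 0, 0]
  ],
  "roll": [0, 0, 0, 0, 0]
}}

```text
time_s: 25.4
position: [0.4403, -0.3287, 0.1936]
tool_rot: [-0.0, -0.114, 0.993, 0.0]
ft_force: [-0.6, -0.0, -1.2]
width: 0.0177
grip_force: 30.0
```

{"fn": "play_rows", "kwargs": {
  "delta_pos": [
    [0, 0, -0.05],
    [0, 0, -0.05],
    [0, 0, 0],
    [0, 0, 0]
  ],
  "roll": [0, 0, 0, 0]
}}

```text
time_s: 25.8
position: [0.4403, -0.3288, 0.193]
tool_rot: [0.0, -0.114, 0.993, -0.0]
ft_force: [-1.7, 0.6, 5.1]
width: 0.0176
grip_force: 30.0
```

Seated on the rim (same height as at pickup). Release and rise.

{"fn": "play_rows", "kwargs": {
  "delta_pos": [
    [0, 0, 0],
    [0, 0, 0],
    [0, 0, 0],
    [0, 0, 0],
    [0, 0, 0],
    [0, 0, 0],
    [0, 0, 0],
    [0, 0, 1],
    [0, 0, 2],
    [0, 0, 3],
    [0, 0, 4],
    [0, 0, 4],
    [0, 0, 0],
    [0, 0, 0],
    [0, 0, 0],
    [0, 0, 0]
  ],
  "roll": [0, 0, 0, 0, 0, 0, 0, 0, 0, 0, 0, 0, 0, 0, 0, 0],
  "grip": 0.6
}}

```text
time_s: 27.4
position: [0.4397, -0.3283, 0.3312]
tool_rot: [-0.001, -0.114, 0.993, 0.001]
ft_force: [-0.0, -0.7, -0.6]
width: 0.0547
grip_force: 0.0
```

Run:
```python
from h import *
for n,(u0,v0) in dict(scene=(250,110),side=(270,180)).items():
    c=cam(n); im=c['img'][:,:,::-1].copy()
    globals()[n]=cv2.resize(im[v0:v0+250,u0:u0+160],None,fx=2.4,fy=2.4,interpolation=cv2.INTER_CUBIC)
cv2.imwrite('pics/fin.png',np.hstack([scene,side]))
```

```text
(no output)
```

View pics/fin.png

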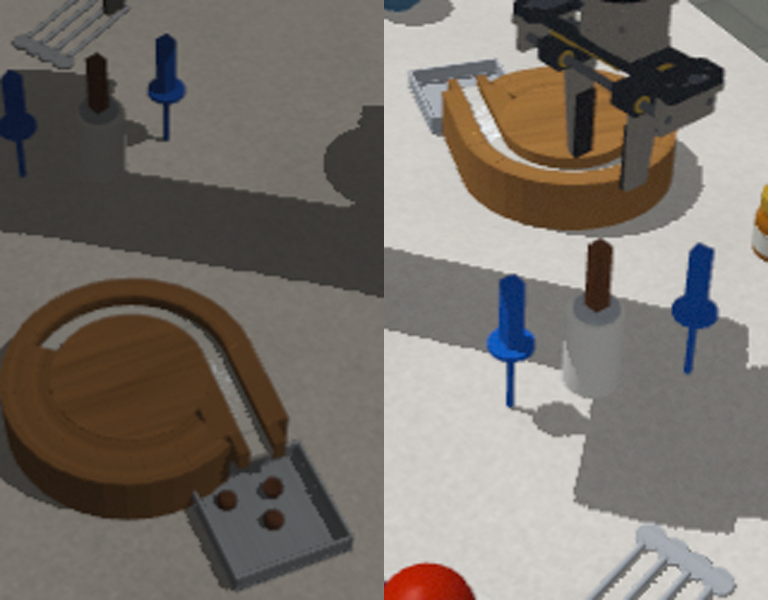

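The pick stands in its crock, all three shells are in the tray, and the gripper is clear of everything.

```bash
python3 -c "
from workcell import robot
print(robot.job_done())"
```

```text
the job is handed in; nothing more can be done
None
```

The job is handed in: the pick swept the whole groove with light contact (about 3–6 N at each check), all three shells are in the tray, and the pick is back in its crock, at about 27 s of the 67 s limit.

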